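# Slide the chip cartridge along the guide rail into the green pocket

### The arm

A 6-joint arm with a two-finger parallel gripper is mounted at the origin on the work surface. World frame = base frame: x ahead of the robot, y to its left, z up, the work surface at z = 0. Lengths are in m, angles in rad, forces in N, time in s.
With the tool pointing down it reaches from about 0.35 to 1 m from the base axis. Payload 7.1 kg.
Tool frame: the origin (TCP) lies midway between the tips of the shut fingers; the grasp point (between the pads) lies 19 mm behind it; z points along the fingers, y is the direction in which the jaws open and shut (so a half turn about z gives the same grasp; the last joint's range is limited). The gripper opens to 85 mm and grips with 20 to 120 N. Pads are 22 mm wide; open, the fingers measure 114 mm over their backs; the gripper's body (76 mm by 85 mm) begins 54 mm behind the grasp point. The pads swing forward as they close: fully open they stand 13 mm farther back than shut.
Start: joints at [1.277, 0.423, 1.63, -0, 1.089, -0.019], TCP at [0.17, 0.602, 0.231] pointing down, gripper open.
Joint ranges: [-3, 3], [-0.9, 2.11], [0.09, 2.58], [-1.31, 4.45], [0.11, 2.69], [-2.54, 2.54]. Speed limits (rad/s): [2.39, 2.39, 3.01, 3.14, 3.14, 3.14].

### API

Orientations are given as a unit quaternion [w, x, y, z].
In Python, from station import robot gives the robot as it stands. The module is installed in compiled form; this text tells all that it offers.
- The arm moves only by the shell command python3 -m creep 'ROWS' [OPENING] [FORCE]. ROWS is JSON, a list of rows, each an object of numbers: "tx", "ty", "tz": the shift along the tool's x, y, z in cm; "roll": the turn about the tool's z in rad. A call has 1 to 12 rows; each row is the pose to reach, as a shift and turn from the pose commanded when the call began, along the tool's axes at that moment; what a row does not reach only later rows make up. A row lasts 1/12 s, in which the tool goes at most 41.7 mm and 7.16 degrees, less where a joint would pass 70% of its speed; a pose out of reach is approached as far as the arm can. A call with a gripper value outside its range is refused whole. OPENING is the opening in per cent of the stroke, from 0 (shut) to 100 (fully open), set as the call begins (- or left out, the last holds). The fingers move at their own pace and stop on an object; FORCE is the grip in N (left out, the last holds). Time passes only in rows, so rows that repeat a pose let the fingers close. It gives the time, the measured TCP pose, the force and the opening at its end, in the units of the state.
- robot.get_state(): the state, without advancing time (a new reading comes with each control period).
- robot.camera(name): name is "side" or "top"; returns a dict with "color" (420x560x3 uint8, red, green, blue), "z_map" (420x560 float32, m along the optical axis (not along the pixel's ray), 0 where there is no reading), "fx", "fy", "cx", "cy" (pixels), "dist" ([k1, k2, p1, p2, k3] as OpenCV has them; the pictures are not rectified), "extrinsics" (4x4, takes a point from camera to world coordinates). Camera axes: x right, y down, z forward; pixel columns grow to the right and rows downward; lengths in m; the calibration is good to about 2 mm. A picture is of the moment at which its call begins.
- robot.sign_off(): hands the job in, once; it reports no verdict.
The state is a dict: "time_s": time; "q": joint angles; "joint_velocities": joint speeds; "tau": joint torques, N m; "eef_pos": TCP position; "tool_rot": TCP orientation; "force": force on the tool from outside, world axes, zero at the start; "moment": the same for the moment, N m; "finger_gap": finger opening in m.
Only numpy, scipy, OpenCV 4.12 (cv2) and the standard library are available. Lean on these libraries where they do the work, as an engineer would, in place of code of your own. Each camera call takes 0.05 s, during which the arm holds its last target. There are 200 camera calls.

### The job

Using only the fingertips, push the blue chip cartridge flat up against the tall guide rail on the far side of the black loading deck, then, keeping it against the rail all the way, slide it along into the corner pocket whose end stop carries the green cap, until it sits fully home against both rail and end stop. Do not pick the cartridge up or tip it, leave the other things where they are, and finish with the hand clear of everything.

Things in the scene. Friction and masses are not known exactly. Their poses are not given: they have to be found in the camera images.
- deck: black plastic loading deck fixed to the bench, maybe turned on it: a plate 160 x 350 x 12 mm. Origin on the bench under the plate, which spans own x -85 to +75 and y -175 to +175 mm; own x points to the rail, own y runs along it. Plate, rail and cartridge are slick (friction about 0.25); bare fingertips hold the cartridge better. The cartridge's centre is home at x +30, y +120 or -120 mm.
- rail (a point): middle of the top inner edge of the aluminium guide rail, at deck x = +50 mm, y = 0, 30 mm above the bench (18 mm above the plate). The rail is straight, 16 mm thick, 340 mm long along deck y, on the far side of the deck
- stop_a (a point): foot of the inner face of the end stop at the deck's +y end (deck x +30, y +150 mm, on the plate's top, 12 mm above the bench). The stop spans deck x -14 to +66 mm, 20 mm thick, top 30 mm above the bench with its cap. A low lip (inner face at deck x +4 mm, 8 mm thick, top 20 mm above the bench, rounded end) runs out 30 mm from the stop: with the rail it makes a pocket 46 mm wide, 30 mm deep, so a seated cartridge stands half out
- stop_b (a point): the same point of the mirrored end stop, with its lip and pocket, at the deck's -y end (deck x +30, y -150 mm, 12 mm above the bench)
- chip_c (a point): centre of the loose blue chip cartridge, a flat rectangular block 40 (own x) x 60 (own y) x 18 mm, about 70 g, with a white window on top with three black ports; it lies flat on the deck plate, so this point is 21 mm above the bench and its top 30 mm. It is to sit with its long side (own y) along the rail.
- cap_green: green cap, 60 x 16 x 4 mm, fixed on top of the end stop of the wanted pocket; origin at the centre of its underside, at deck x = +26 mm, y = +160 or -160 mm, 26 mm above the bench. A cartridge fully home has its centre 40 mm away from it horizontally.
- cap_white: white cap of the same size on the other end stop (not the wanted pocket)
- vial: small glass vial with orange top, diameter 22, 45 mm tall, standing on the deck's near side close to one end, clear of the cartridge; origin at its underside; leave alone
- spacer: brass spacer ring, diameter 34, 12 mm tall, lying on the deck's near side close to the other end; origin at its underside; leave alone
- oil: blue jar with black lid, diameter 56, 75 mm tall, on the bench right of the deck; origin at its underside; leave alone
- dish: clear closed dish, diameter 90, 14 mm tall, on the bench right of the deck; origin at its underside; leave alone
- objective: steel microscope objective, diameter 32, 44 mm tall, standing on the bench left of the deck; origin at its underside; leave alone
- slidebox: green slide box with a white label on top, 85 x 130 x 35 mm on the bench left of the deck; origin at its underside; leave alone
Not all that is in view belongs to the job. Of the things that look like the part that bears chip_c, the middle-sized one is meant.

How it is judged:
By the outcome, as a careful person would: the job done as asked, in the order asked, and still so for the second after the job is handed in, with the robot touching nothing.
It also fails if it takes over 58 s, if anything falls off the work surface, if the arm or the gripper's body presses on something with over 40 N, if the wrist force passes 120 N, or if a joint passes its speed limit or range.

## Working session

There is one attempt and no reset: what is moved stays moved. The work goes in short steps, Python scripts to look and compute and a shell command to move; the robot and the scene stay as the last step left them, time stands still between calls to the robot, and variables do not carry over. Pictures are saved under pics/ and viewed, about 8 in all and at most 12, crops included, and the job is handed in when it is done.

```bash
mkdir -p pics
cat > h.py <<'E'
import numpy as np, cv2
from station import robot
def snap(n,f):
    c=robot.camera(n); cv2.imwrite('pics/'+f,c['color'][:,:,::-1]); np.save('pics/'+f+'.npy',c,allow_pickle=True); return c
def load(f): return np.load('pics/'+f+'.npy',allow_pickle=True).item()
def K(c): return np.array([[c['fx'],0,c['cx']],[0,c['fy'],c['cy']],[0,0,1.]])
def onz(c,uv,z):
    p=cv2.undistortPoints(np.array(uv,float).reshape(-1,1,2),K(c),np.array(c['dist'],float)).reshape(-1,2)
    E=np.array(c['extrinsics']); d=np.c_[p,np.ones(len(p))]@E[:3,:3].T; o=E[:3,3]
    z=np.broadcast_to(z,len(p)); return o+d*((z-o[2])/d[:,2])[:,None]
E
python3 - <<'E'
from h import *
s=robot.get_state(); print(s['time_s'],s['eef_pos'],s['tool_rot'],s['finger_gap'],s['force'])
for n in('top','side'):
    c=snap(n,n+'0.png'); print(n,np.round(c['extrinsics'],3).tolist(),c['fx'])
a=[cv2.imread('pics/%s0.png'%n) for n in('top','side')]
E
```

```text
0.0 [0.16939902 0.60101838 0.23050956] [-1.22799522e-04  1.36960218e-01  9.90576221e-01 -7.95757061e-04] 0.08546099519345339 [-0.65293818 -0.55259274  0.16663119]
top [[0.094, -0.973, 0.212, 0.322], [-0.996, -0.092, 0.021, -0.017], [-0.001, -0.213, -0.977, 1.065], [0.0, 0.0, 0.0, 1.0]] 437.3660800338955
side [[-0.966, -0.197, 0.166, 0.322], [-0.258, 0.738, -0.623, 0.7], [-0.0, -0.645, -0.764, 0.902], [0.0, 0.0, 0.0, 1.0]] 404.2925975614198
```

View pics/top0.png

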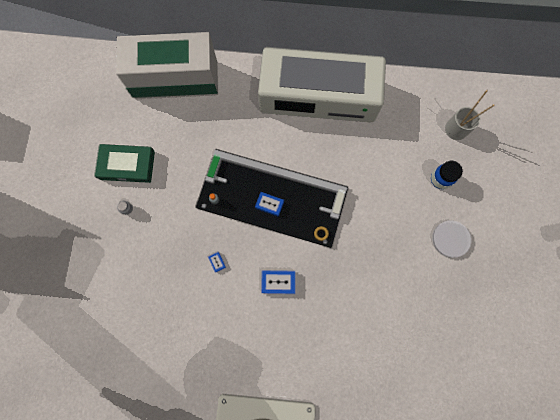

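View pics/side0.png

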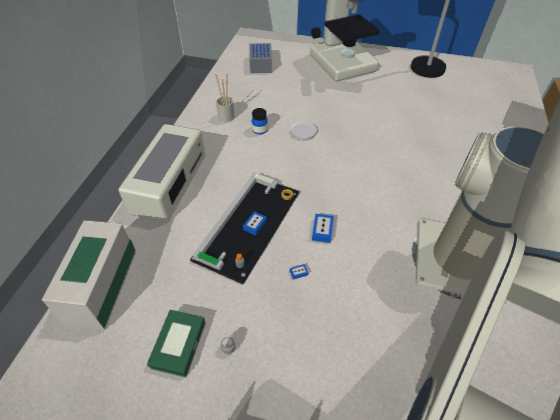

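Three blue cartridge-like blocks are visible in top: (270,204) on the deck is middle-sized, (278,282) on the bench is large and (217,262) is small. I choose (270,204). The green cap is at (213,167), the left end, and the white cap is at (338,204). The vial (213,199) is near the green end, and the ring is at (321,233). Next is a close crop of the deck.

Run:
```python
import cv2
a=cv2.imread('pics/top0.png')[140:255,190:355]
a=cv2.resize(a,None,fx=4.8,fy=4.8,interpolation=cv2.INTER_CUBIC);cv2.imwrite('pics/c1.png',a)
```

```text
(no output)
```

View pics/c1.png

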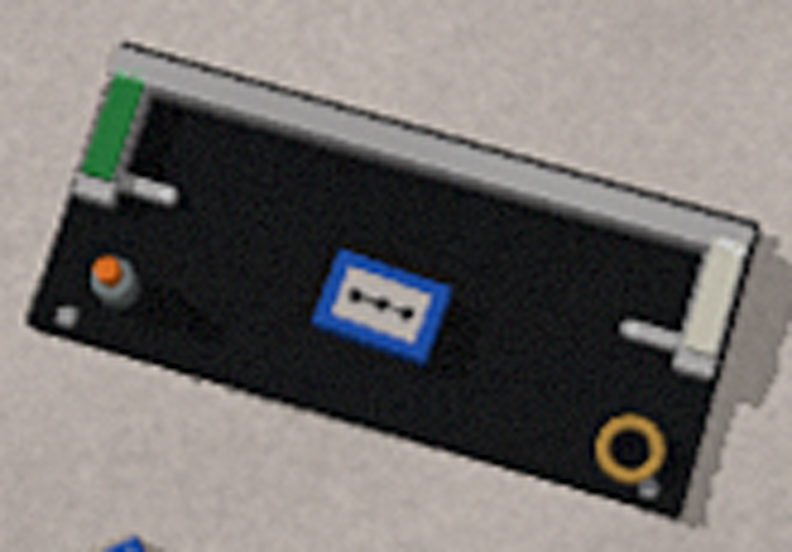

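```bash
cat > m.py <<'E'
from h import *
def unc(p,x0=190,y0=140,s=4.8): return (np.array(p,float)+.5)/s-.5+[x0,y0]
E
python3 - <<'E'
from m import *
c=load('top0.png')
P=onz(c,unc([(123,43),(757,226),(685,520),(30,322)]),.012)
D=np.array([(75,175),(75,-175),(-85,-175),(-85,175)])/1000
caps=onz(c,unc([(112,128),(714,297)]),.030); CD=np.array([(26,160),(26,-160)])/1000
A=np.r_[P[:,:2],caps[:,:2]];B=np.r_[D,CD]
def fit(B,A):
    a0,b0=A.mean(0),B.mean(0);U,S,V=np.linalg.svd((B-b0).T@(A-a0));R=V.T@U.T;return R,a0-R@b0
R,t=fit(B,A);print('deck t',t,'yaw',np.degrees(np.arctan2(R[1,0],R[0,0])));print('resid mm',np.round(1000*(A-B@R.T-t),1).tolist())
print('det',np.linalg.det(R))
C=onz(c,unc([(342,249),(452,286),(426,364),(313,324)]),.030)[:,:2]
print('chip',C.mean(0),'deck',1000*(R.T@(C.mean(0)-t)),'corners in deck',np.round(1000*((C-t)@R)).tolist())
e=(C[0]+C[3]-C[1]-C[2])/2;f=(C[0]+C[1]-C[2]-C[3])/2
ed=R.T@e;print('long',np.linalg.norm(e),'short',np.linalg.norm(f),'yaw rel deck',np.degrees(np.arctan2(-ed[0],ed[1])))
v=onz(c,unc([(107,268),(630,448)]),[.057,.024]);print('vial,ring deck',np.round(1000*((v[:,:2]-t)@R)))
print('rail mid check depth'); 
np.savez('deck.npz',R=R,t=t)
for n in('top0.png','side0.png'):
    c=load(n);z=c['z_map'];v,u=np.mgrid[0:420,0:560];uv=np.c_[u.ravel(),v.ravel()].astype(float)
    p=cv2.undistortPoints(uv.reshape(-1,1,2),K(c),np.array(c['dist'],float)).reshape(-1,2)
    E=np.array(c['extrinsics']);X=(np.c_[p,np.ones(len(p))]*z.reshape(-1,1))@E[:3,:3].T+E[:3,3]
    d=1000*((X[:,:2]-t)@R);col=c['color'].reshape(-1,3).astype(int)
    def med(m):print(n,m.sum(),np.round(np.median(d[m],0),1),np.round([d[m].min(0),d[m].max(0)]).tolist(),np.round(1000*np.median(X[m,2]),1))
    ins=(abs(d[:,0])<100)&(abs(d[:,1])<190)&(z.ravel()>0)
    r,g,b=col.T
    med(ins&(b>r+50)&(b>g+40)&(X[:,2]>.015)); med(ins&(g>r+40)&(g>b+30)); med(ins&(r>g+60)&(X[:,2]>.03))
    med(ins&(X[:,2]>.024)&(abs(d[:,1])<130)&(d[:,0]>40))
E
```

```text
deck t [0.580391   0.03393502] yaw -11.118918053737316
resid mm [[0.0, -0.4], [-0.9, 3.0], [-0.1, -1.4], [2.6, -2.8], [-1.6, 1.2], [0.0, 0.4]]
det 1.0000000000000004
chip [0.55494164 0.03859944] deck [-25.87116797  -0.33094557] corners in deck [[-4.0, 28.0], [-6.0, -31.0], [-49.0, -30.0], [-45.0, 31.0]]
long 0.05997004236260015 short 0.04198317358487412 yaw rel deck -2.9535982250596162
vial,ring deck [[ -52.  134.]
 [ -60. -140.]]
rail mid check depth
top0.png 230 [-28.6   1.7] [[-47.0, -29.0], [-4.0, 32.0]] 30.1
top0.png 143 [ 24.8 160.5] [[-3.0, 153.0], [53.0, 169.0]] 30.1
top0.png 22 [-52.8 133.1] [[-58.0, 129.0], [-48.0, 138.0]] 56.6
top0.png 727 [58.7 -1.8] [[50.0, -130.0], [68.0, 130.0]] 30.4
side0.png 194 [-37.2  10.5] [[-51.0, -33.0], [-7.0, 31.0]] 28.3
side0.png 134 [ 23.1 159.3] [[-6.0, 150.0], [54.0, 169.0]] 29.5
side0.png 26 [-56.8 134.3] [[-62.0, 127.0], [-52.0, 139.0]] 55.0
side0.png 470 [54.2 11.8] [[45.0, -129.0], [65.0, 130.0]] 29.0
```

```bash
cat > st.py <<'E'
from h import *
from scipy.spatial.transform import Rotation as Ro
d=np.load('deck.npz');R,t=d['R'],d['t']
s=robot.get_state();p=np.array(s['eef_pos']);q=s['tool_rot'];T=Ro.from_quat([q[1],q[2],q[3],q[0]]).as_matrix()
print('t',round(s['time_s'],2),'deck',np.round(1000*R.T@(p[:2]-t),1),'z',round(1000*p[2],1),'F_deck',np.round(R.T@s['force'][:2],1),round(s['force'][2],1),'gap',round(s['finger_gap'],4))
def go(x,y,z):
    w=np.r_[R@(np.array([x,y])/1000)+t,z/1000];print((x,y,z),'-> tx,ty,tz cm',np.round(100*T.T@(w-p),2))
dy=np.array([R[0,1],R[1,1],0]);a=T.T@dy;print('roll to align',round(np.arctan2(-a[0],a[1]),4))
E
python3 -m creep '[{"tx":-23,"ty":-22,"roll":-0.081},{"tx":-47,"ty":-44,"roll":-0.081},{"tx":-47,"ty":-44,"roll":-0.081},{"tx":-47,"ty":-44,"roll":-0.081},{"tx":-47,"ty":-44,"roll":-0.081},{"tx":-47,"ty":-44,"roll":-0.081},{"tx":-47,"ty":-44,"roll":-0.081},{"tx":-47,"ty":-44,"roll":-0.081},{"tx":-47,"ty":-44,"roll":-0.081},{"tx":-47,"ty":-44,"roll":-0.081},{"tx":-47,"ty":-44,"roll":-0.081},{"tx":-47,"ty":-44,"roll":-0.081}]' 0
python3 -c "
from st import *
go(-80,0,80)"
```

```text
t 0.1 deck [-512.6  477.2] z 230.6 F_deck [-1.   0.1] 0.3 gap 0.0854
roll to align -0.0807
(-80, 0, 80) -> tx,ty,tz cm [-46.97 -44.06  15.12]$[0]: bad value
```

```bash
python3 -m creep '[{"tx":-4.0,"ty":-4.0,"tz":0.0,"roll":-0.081},{"tx":-47.0,"ty":-44.0,"tz":0.0,"roll":-0.081}]' 0; python3 -c "
from st import *
go(-80,0,80)"
```

```text
time_s: 0.27
eef_pos: [0.2109, 0.5295, 0.2306]
tool_rot: [-0.0, 0.093, 0.996, -0.0]
force: [0.6, -0.3, -0.5]
finger_gap: 0.0636
t 0.27 deck [-458.1  415. ] z 230.6 F_deck [ 0.7 -0.2] -0.5 gap 0.0636
roll to align 0.0073
(-80, 0, 80) -> tx,ty,tz cm [-37.51 -41.77  15.07]
```

```bash
python3 -m creep '[{"tx":-37.5,"ty":-41.8,"tz":0,"roll":0},{"tx":-37.5,"ty":-41.8,"tz":0,"roll":0},{"tx":-37.5,"ty":-41.8,"tz":0,"roll":0},{"tx":-37.5,"ty":-41.8,"tz":0,"roll":0},{"tx":-37.5,"ty":-41.8,"tz":0,"roll":0},{"tx":-37.5,"ty":-41.8,"tz":0,"roll":0},{"tx":-37.5,"ty":-41.8,"tz":0,"roll":0},{"tx":-37.5,"ty":-41.8,"tz":0,"roll":0},{"tx":-37.5,"ty":-41.8,"tz":0,"roll":0},{"tx":-37.5,"ty":-41.8,"tz":0,"roll":0},{"tx":-37.5,"ty":-41.8,"tz":0,"roll":0},{"tx":-37.5,"ty":-41.8,"tz":0,"roll":0}]' 0 >/dev/null; python3 -c "
from st import *
go(-80,0,60)"
```

```text
t 1.27 deck [-122.7   41.2] z 231.3 F_deck [0.7 0.6] 0.5 gap -0.0
roll to align 0.0001
(-80, 0, 60) -> tx,ty,tz cm [-4.27 -4.12 17.13]
```

```bash
python3 -m creep '[{"tx":-2,"ty":-2,"tz":4,"roll":0},{"tx":-3.5,"ty":-3.5,"tz":8,"roll":0},{"tx":-3.5,"ty":-3.5,"tz":12,"roll":0},{"tx":-3.5,"ty":-3.5,"tz":16,"roll":0},{"tx":-3.5,"ty":-3.5,"tz":17,"roll":0},{"tx":-3.5,"ty":-3.5,"tz":17,"roll":0},{"tx":-3.5,"ty":-3.5,"tz":17,"roll":0}]' 0 >/dev/null; python3 -c "
from st import *
go(-80,0,18)
snap('side','s1.png')
a=cv2.imread('pics/s1.png')[120:320,140:380];cv2.imwrite('pics/s1c.png',cv2.resize(a,None,fx=3,fy=3,interpolation=2))"
```

```text
t 1.85 deck [-89.2   7.9] z 60.6 F_deck [0.5 0.8] 0.6 gap 0.0
roll to align 0.0002
(-80, 0, 18) -> tx,ty,tz cm [-0.93 -0.78  4.26]
```

View pics/s1c.png

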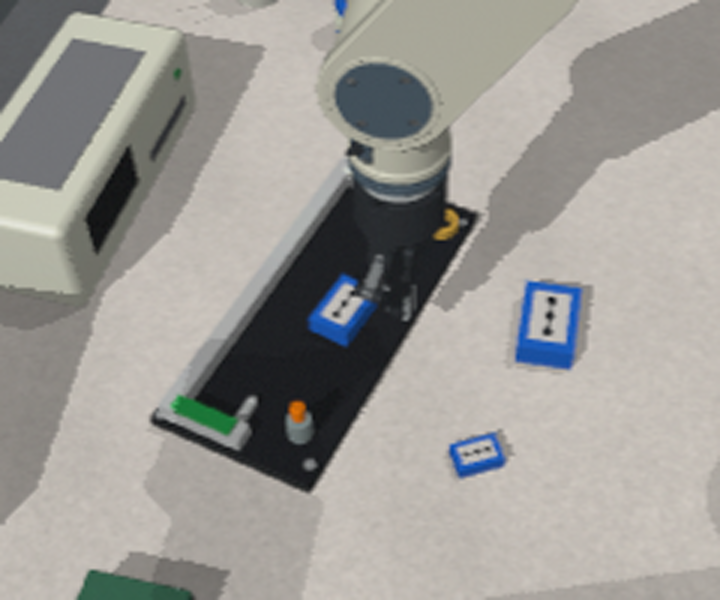

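The side crop shows the shut fingers above the near side of the deck beside the cartridge (345,310), and nothing else is in the way.

```bash
python3 -m creep '[{"tx":0,"ty":-0.8,"tz":2,"roll":0},{"tx":0,"ty":-0.8,"tz":4.2,"roll":0},{"tx":0,"ty":-0.8,"tz":4.2,"roll":0},{"tx":-1,"ty":-0.8,"tz":4.2,"roll":0},{"tx":-2,"ty":-0.8,"tz":4.2,"roll":0},{"tx":-2.5,"ty":-0.8,"tz":4.2,"roll":0},{"tx":-2.5,"ty":-0.8,"tz":4.2,"roll":0}]' >/dev/null; python3 -c "
from st import *
go(-6,0,19)"
```

```text
t 2.48 deck [-60.1   0.8] z 21.1 F_deck [1.3 0.8] 0.2 gap -0.0001
roll to align 0.0
(-6, 0, 19) -> tx,ty,tz cm [-5.4  -0.08  0.24]
```

```bash
python3 -m creep '[{"tx":-0.5,"ty":-0.1,"tz":0.2,"roll":0},{"tx":-1,"ty":-0.1,"tz":0.2,"roll":0},{"tx":-1.5,"ty":-0.1,"tz":0.2,"roll":0},{"tx":-2,"ty":-0.1,"tz":0.2,"roll":0},{"tx":-2.5,"ty":-0.1,"tz":0.2,"roll":0},{"tx":-3,"ty":-0.1,"tz":0.2,"roll":0},{"tx":-3.5,"ty":-0.1,"tz":0.2,"roll":0},{"tx":-4,"ty":-0.1,"tz":0.2,"roll":0},{"tx":-4.4,"ty":-0.1,"tz":0.2,"roll":0},{"tx":-4.7,"ty":-0.1,"tz":0.2,"roll":0},{"tx":-4.9,"ty":-0.1,"tz":0.2,"roll":0},{"tx":-4.9,"ty":-0.1,"tz":0.2,"roll":0}]' >/dev/null; python3 -c "
from st import *
go(0,0,19)
snap('top','t2.png')
a=cv2.imread('pics/t2.png')[140:255,190:355];cv2.imwrite('pics/t2c.png',cv2.resize(a,None,fx=4.8,fy=4.8,interpolation=2))"
```

```text
t 3.48 deck [-14.1  -0.8] z 17.3 F_deck [-0.4  0.2] -0.1 gap -0.0
roll to align 0.0002
(0, 0, 19) -> tx,ty,tz cm [-1.41  0.08 -0.17]
```

View pics/t2c.png

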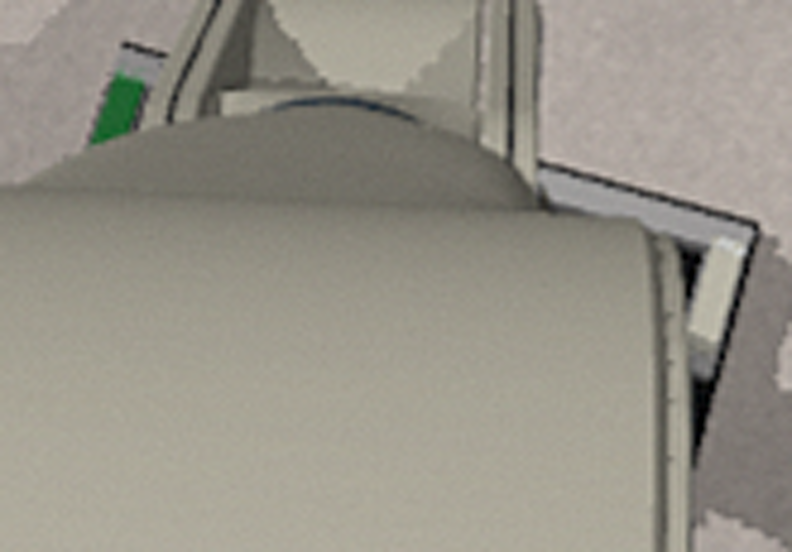

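The arm hides the deck from the top camera, so I rely on force and the side view. I press on gently until the rail reacts.

```bash
python3 -m creep '[{"tx":-0.2,"ty":0.1,"tz":0,"roll":0},{"tx":-0.4,"ty":0.1,"tz":0,"roll":0},{"tx":-0.6,"ty":0.1,"tz":0,"roll":0},{"tx":-0.8,"ty":0.1,"tz":0,"roll":0},{"tx":-1.0,"ty":0.1,"tz":0,"roll":0},{"tx":-1.0,"ty":0.1,"tz":0,"roll":0}]' >/dev/null; python3 -c "
from st import *
go(0,0,19)
snap('side','s2.png')
a=cv2.imread('pics/s2.png')[160:290,180:310];cv2.imwrite('pics/s2c.png',cv2.resize(a,None,fx=4.6,fy=4.6,interpolation=2))"
```

```text
t 4.03 deck [-3.9  0.2] z 17.4 F_deck [0.2 1.3] 0.5 gap 0.0002
roll to align 0.0002
(0, 0, 19) -> tx,ty,tz cm [-0.39 -0.02 -0.16]
```

View pics/s2c.png

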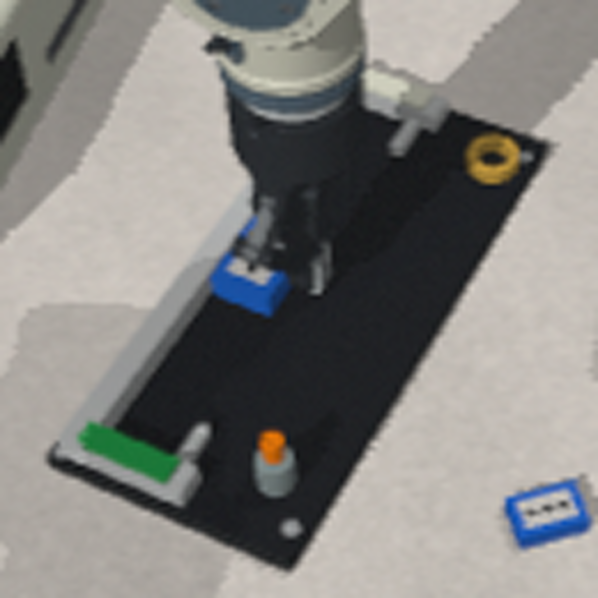

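The cartridge at (253,280) is right next to the rail and square with it. I finish with 1 mm steps.

```bash
for i in 1; do python3 -m creep '[{"tx":-0.1,"ty":0,"tz":0,"roll":0},{"tx":-0.2,"ty":0,"tz":0,"roll":0},{"tx":-0.2,"ty":0,"tz":0,"roll":0}]' >/dev/null; python3 -c "from st import *"; python3 -m creep '[{"tx":-0.1,"ty":0,"tz":0,"roll":0},{"tx":-0.2,"ty":0,"tz":0,"roll":0},{"tx":-0.2,"ty":0,"tz":0,"roll":0}]' >/dev/null; python3 -c "from st import *"; done
```

```text
t 4.33 deck [-2.3  0.2] z 17.3 F_deck [ 1.  -0.1] 0.2 gap 0.0003
roll to align 0.0002
t 4.58 deck [-2.1 -0. ] z 17.0 F_deck [-4.6  0.1] 2.6 gap -0.0
roll to align 0.0002
```

```bash
python3 -m creep '[{"tx":0.6,"ty":0,"tz":0,"roll":0},{"tx":2,"ty":0,"tz":0,"roll":0},{"tx":2,"ty":0,"tz":-2,"roll":0},{"tx":2,"ty":-2,"tz":-4,"roll":0},{"tx":0,"ty":-5,"tz":-4,"roll":0},{"tx":-2.2,"ty":-6.5,"tz":-4,"roll":0},{"tx":-2.2,"ty":-6.5,"tz":-4,"roll":0},{"tx":-2.2,"ty":-6.5,"tz":-4,"roll":0}]' >/dev/null; python3 -c "
from st import *
go(22,-62,18)
snap('side','s3.png')
a=cv2.imread('pics/s3.png')[160:290,180:310];cv2.imwrite('pics/s3c.png',cv2.resize(a,None,fx=4.6,fy=4.6,interpolation=2))"
```

```text
t 5.25 deck [ 22.6 -65.7] z 57.6 F_deck [ 0.1 -0.2] -0.3 gap -0.0004
roll to align -0.0017
(22, -62, 18) -> tx,ty,tz cm [0.07 0.37 3.96]
```

View pics/s3c.png

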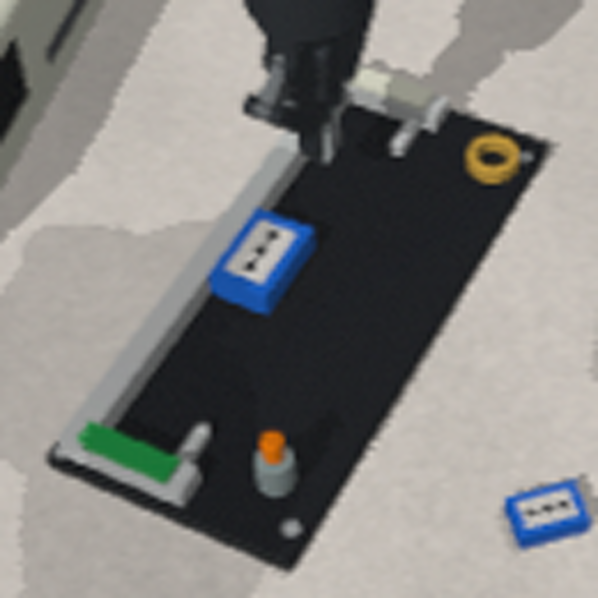

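The cartridge lies flat and parallel against the rail (rail-side corners about (258,210) and (211,275)). Next I go down behind its trailing end.

```bash
python3 -m creep '[{"tx":0,"ty":0,"tz":2,"roll":0},{"tx":0,"ty":0,"tz":3.9,"roll":0},{"tx":0,"ty":0.4,"tz":3.9,"roll":0},{"tx":0,"ty":0.8,"tz":3.9,"roll":0},{"tx":0,"ty":1.2,"tz":3.9,"roll":0},{"tx":0,"ty":1.5,"tz":3.9,"roll":0},{"tx":0,"ty":1.5,"tz":3.9,"roll":0}]' >/dev/null; python3 -c "
from st import *
go(22,-45,18)"
```

```text
t 5.88 deck [ 22.1 -48.7] z 19.3 F_deck [0.7 0.5] 1.2 gap 0.0001
roll to align 0.0014
(22, -45, 18) -> tx,ty,tz cm [0.01 0.37 0.13]
```

```bash
python3 -m creep '[{"tx":0,"ty":0.2,"tz":0.1,"roll":0},{"tx":0,"ty":0.4,"tz":0.1,"roll":0},{"tx":-0.05,"ty":0.6,"tz":0.1,"roll":0},{"tx":-0.1,"ty":0.8,"tz":0.1,"roll":0},{"tx":-0.15,"ty":1.0,"tz":0.1,"roll":0},{"tx":-0.2,"ty":1.2,"tz":0.1,"roll":0},{"tx":-0.25,"ty":1.5,"tz":0.1,"roll":0},{"tx":-0.3,"ty":1.8,"tz":0.1,"roll":0}]' >/dev/null; python3 -c "
from st import *
snap('side','s4.png')
a=cv2.imread('pics/s4.png')[160:290,180:310];cv2.imwrite('pics/s4c.png',cv2.resize(a,None,fx=4.6,fy=4.6,interpolation=2))"
```

```text
t 6.55 deck [ 24.6 -31.6] z 17.3 F_deck [ 0.4 -0.1] -0.3 gap 0.0002
roll to align 0.0001
```

View pics/s4c.png

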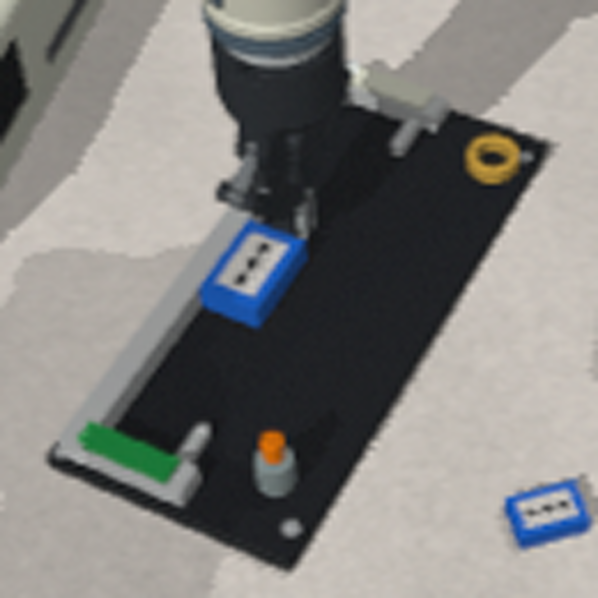

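Still flush: the cartridge at (255,272) has moved about 12 mm along the rail. I continue with a slight drift toward the rail.

```bash
python3 -m creep '[{"tx":-0.02,"ty":0.4,"tz":0,"roll":0},{"tx":-0.04,"ty":0.8,"tz":0,"roll":0},{"tx":-0.06,"ty":1.2,"tz":0,"roll":0},{"tx":-0.08,"ty":1.6,"tz":0,"roll":0},{"tx":-0.1,"ty":2.0,"tz":0,"roll":0},{"tx":-0.12,"ty":2.4,"tz":0,"roll":0},{"tx":-0.14,"ty":2.8,"tz":0,"roll":0},{"tx":-0.16,"ty":3.2,"tz":0,"roll":0},{"tx":-0.18,"ty":3.6,"tz":0,"roll":0},{"tx":-0.2,"ty":4.0,"tz":0,"roll":0},{"tx":-0.22,"ty":4.4,"tz":0,"roll":0},{"tx":-0.24,"ty":4.8,"tz":0,"roll":0}]' >/dev/null; python3 -c "
from st import *
snap('side','s5.png')
a=cv2.imread('pics/s5.png')[160:290,180:310];cv2.imwrite('pics/s5c.png',cv2.resize(a,None,fx=4.6,fy=4.6,interpolation=2))"
```

```text
t 7.6 deck [26.9 16.6] z 17.3 F_deck [-0.1 -0.1] 0.3 gap -0.0
roll to align 0.0003
```

View pics/s5c.png

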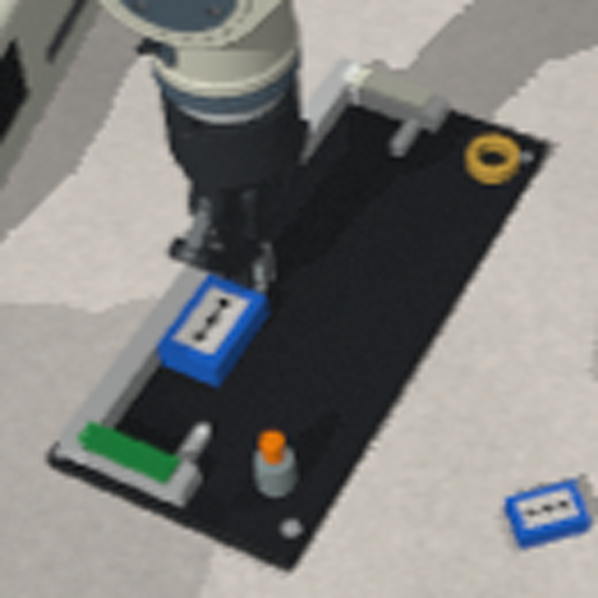

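The cartridge at (213,330) is still flush to the rail and clear of the lip. I continue.

```bash
python3 -m creep '[{"tx":-0.02,"ty":0.4,"tz":0,"roll":0},{"tx":-0.04,"ty":0.8,"tz":0,"roll":0},{"tx":-0.06,"ty":1.2,"tz":0,"roll":0},{"tx":-0.08,"ty":1.6,"tz":0,"roll":0},{"tx":-0.1,"ty":2.0,"tz":0,"roll":0},{"tx":-0.12,"ty":2.4,"tz":0,"roll":0},{"tx":-0.14,"ty":2.8,"tz":0,"roll":0},{"tx":-0.16,"ty":3.2,"tz":0,"roll":0},{"tx":-0.18,"ty":3.6,"tz":0,"roll":0},{"tx":-0.2,"ty":4.0,"tz":0,"roll":0},{"tx":-0.22,"ty":4.4,"tz":0,"roll":0},{"tx":-0.24,"ty":4.8,"tz":0,"roll":0}]' >/dev/null; python3 -c "
from st import *"
python3 -m creep '[{"tx":-0.02,"ty":0.2,"tz":0,"roll":0},{"tx":-0.04,"ty":0.4,"tz":0,"roll":0},{"tx":-0.06,"ty":0.6,"tz":0,"roll":0},{"tx":-0.08,"ty":0.8,"tz":0,"roll":0},{"tx":-0.08,"ty":0.8,"tz":0,"roll":0}]' >/dev/null; python3 -c "
from st import *"
```

```text
t 8.65 deck [29.3 64.6] z 17.3 F_deck [ 0.5 -0.2] 0.6 gap 0.0001
roll to align 0.0002
t 9.07 deck [30.2 72.5] z 17.3 F_deck [-0.2  0. ] -0.7 gap -0.0002
roll to align 0.0004
```

```bash
python3 -m creep '[{"tx":-0.02,"ty":0.1,"tz":0,"roll":0},{"tx":-0.04,"ty":0.2,"tz":0,"roll":0},{"tx":-0.04,"ty":0.3,"tz":0,"roll":0},{"tx":-0.04,"ty":0.3,"tz":0,"roll":0}]' >/dev/null; python3 -c "
from st import *"
python3 -m creep '[{"tx":0,"ty":0.1,"tz":0,"roll":0},{"tx":0,"ty":0.2,"tz":0,"roll":0},{"tx":0,"ty":0.2,"tz":0,"roll":0}]' >/dev/null; python3 -c "
from st import *"
```

```text
t 9.4 deck [30.5 75.3] z 17.3 F_deck [-0.3  0.6] 0.2 gap 0.0002
roll to align 0.0002
t 9.65 deck [30.4 76.4] z 17.3 F_deck [-0.5 -5.1] 1.6 gap -0.0001
roll to align 0.0006
```

The end stop reacts at y≈76, as expected. I press lightly into the corner, then back off straight away from the stop and go up.

```bash
python3 -m creep '[{"tx":0,"ty":0.1,"tz":0,"roll":0},{"tx":-0.1,"ty":0.1,"tz":0,"roll":0},{"tx":-0.2,"ty":0.1,"tz":0,"roll":0},{"tx":-0.2,"ty":0.1,"tz":0,"roll":0}]' >/dev/null; python3 -c "
from st import *"
python3 -m creep '[{"tx":-0.2,"ty":-0.2,"tz":0,"roll":0},{"tx":0,"ty":-1.5,"tz":0,"roll":0},{"tx":0.5,"ty":-3,"tz":-1,"roll":0},{"tx":1,"ty":-4,"tz":-4,"roll":0},{"tx":1,"ty":-6,"tz":-8,"roll":0},{"tx":1,"ty":-10,"tz":-10,"roll":0},{"tx":1,"ty":-14,"tz":-10,"roll":0},{"tx":1,"ty":-14,"tz":-10,"roll":0}]' >/dev/null; python3 -c "
from st import *
c=snap('side','s6.png')
a=cv2.imread('pics/s6.png')[190:290,180:310];cv2.imwrite('pics/s6c.png',cv2.resize(a,None,fx=6,fy=6,interpolation=2))"
```

```text
t 9.98 deck [31.3 76.5] z 16.9 F_deck [-1.6 -6.9] 2.4 gap -0.0002
roll to align 0.0005
t 10.65 deck [ 23.3 -67.2] z 119.5 F_deck [-0.6  0.1] -0.1 gap 0.0001
roll to align -0.0029
```

View pics/s6c.png

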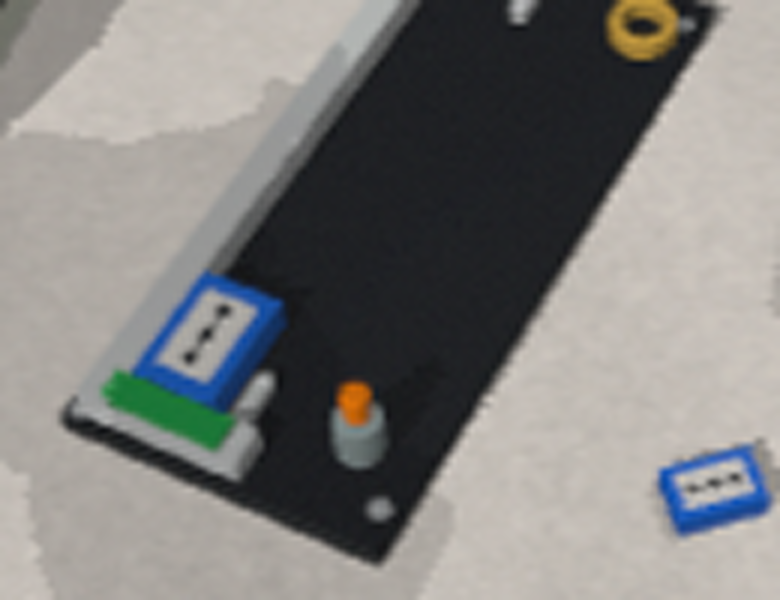

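The cartridge sits in the green-cap pocket, touching cap and rail, with the vial untouched. I clear the arm away for a check from the top.

```bash
python3 -m creep '[{"tx":0,"ty":-2,"tz":-4,"roll":0},{"tx":2,"ty":-6,"tz":-8,"roll":0},{"tx":4,"ty":-10,"tz":-10,"roll":0},{"tx":8,"ty":-14,"tz":-10,"roll":0},{"tx":10,"ty":-18,"tz":-10,"roll":0},{"tx":10,"ty":-22,"tz":-10,"roll":0},{"tx":10,"ty":-26,"tz":-10,"roll":0},{"tx":10,"ty":-30,"tz":-10,"roll":0},{"tx":10,"ty":-30,"tz":-10,"roll":0},{"tx":10,"ty":-30,"tz":-10,"roll":0},{"tx":10,"ty":-30,"tz":-10,"roll":0}]' >/dev/null; python3 -c "
from st import *
c=snap('top','t7.png')
a=cv2.imread('pics/t7.png')[140:255,190:355];cv2.imwrite('pics/t7c.png',cv2.resize(a,None,fx=4.8,fy=4.8,interpolation=2))"
```

```text
t 11.62 deck [ -77.7 -362.8] z 216.8 F_deck [0.4 0.2] -0.5 gap 0.0001
roll to align -0.0026
```

View pics/t7c.png

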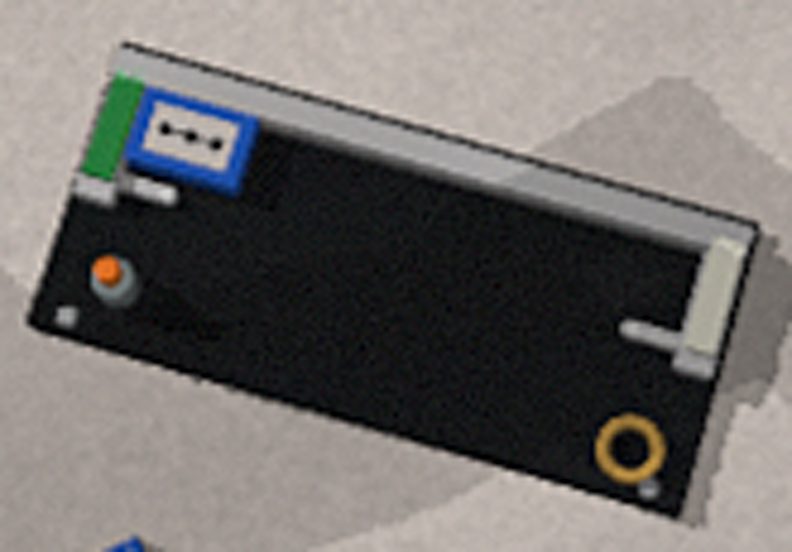

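The top view shows the cartridge at (192,138), tight against the cap side (112,128) and the rail. Vial (107,268) and ring (630,448) have not moved. I'll do one numeric check and hand in.

Run:
```python
from st import *
from m import unc
c=load('t7.png')
P=onz(c,unc([(148,88),(259,121),(239,192),(127,159),(112,128)]),.030)[:,:2];C=P[:4].mean(0)
e=R.T@(P[0]+P[3]-P[1]-P[2]);print('chip deck',1000*R.T@(C-t),'yaw',np.degrees(np.arctan2(-e[0],e[1])),'cap dist',1000*np.linalg.norm(C-P[4]))
print(robot.sign_off())
```

```text
t 11.67 deck [ -77.7 -361.6] z 216.7 F_deck [0.  0.3] -0.8 gap 0.0002
roll to align -0.0011
chip deck [ 30.0595914  118.80445602] yaw -0.5147585273111366 cap dist 42.430993308107105
the job is handed in; nothing more can be done
None
```

The cartridge is in the green-cap pocket, against both the rail and the end stop, and the job is handed in at about 11.7 s of the 58 s allowed. With the fingers shut, I pushed the cartridge (the middle-sized of the three blue blocks) flat against the rail. I then slid it along the rail from behind until it met the end stop.

**Contact:** the rail pushed back with about 5 N and the end stop with 5–7 N. Both came at about the fingertip positions I expected.

**Final position:** from the last top view I measured the cartridge centre at deck (30.1, 118.8) mm, where home is (30, 120), turned 0.5° from the rail. The distance to the green cap came out at 42.4 mm instead of 40. That differs by more than the centre reading does, but it is within what I can read at this picture scale of about 2 mm per pixel. The cartridge looks flush on both sides in the picture.

**During the slide:** the pushing force was too small to read, so that it stayed against the rail rests on two side-view pictures taken on the way. I took no picture over the last 60 mm before the stop.

**Other things:** the vial and the spacer ring show at the same pixels as before. I did not check the bench items one by one. The hand ended well clear of everything.

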